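# Hang the roller guard on its post at the edge-banding machine

### The arm

A 6-joint arm with a two-finger parallel gripper is mounted at the origin on the work surface. World frame = base frame: x ahead of the robot, y to its left, z up, the work surface at z = 0. Lengths are in m, angles in rad, forces in N, time in s.
With the tool pointing down it reaches from about 0.35 to 0.775 m from the base axis. Payload 7.3 kg.
Tool frame: the origin (TCP) lies midway between the tips of the shut fingers; the grasp point (between the pads) lies grasp_offset behind it (grasp_offset is the distance from the TCP to the grasp point, in m); z points along the fingers, y is the line along which they close (so a half turn about z gives the same grasp; the last joint's range is limited). The gripper opens to 92 mm and grips with 3 to 60 N. Pads are 19 mm wide; open, the fingers measure 130 mm over their backs; the gripper's body (75 mm by 190 mm) begins 47 mm behind the grasp point.
Start: joints at [1.049, 0.342, 1.524, -0, 1.275, -0.146], TCP at [0.193, 0.488, 0.192] pointing down, gripper open.
Joint ranges: [-2.53, 2.53], [-0.77, 2.02], [0.04, 2.7], [-1, 4.14], [0.28, 2.66], [-3.11, 3.11]. Speed limits (rad/s): [2.57, 2.57, 3.14, 3.14, 3.14, 3.14].

### API

Orientations are given as [roll, pitch, yaw] about the fixed x, y, z axes, in that order (R = Rz(yaw) Ry(pitch) Rx(roll)).
In Python, from cell import * gives the robot as it stands.
- The arm moves only by the tool step_arm, never from a script. Its argument "plan" is a list of rows, each a list of 5 numbers: the closure, from -1 (fully open) to 1 (shut), then the shift along the tool's x, y, z in m, then the turn about the tool's z in rad. In form: [[hand, x, y, z, twist], ...]. A call has 1 to 20 rows; each row is the pose to reach, as a shift and turn from the pose commanded when the call began, along the tool's axes at that moment; what a row does not reach only later rows make up. A row lasts 1/8 s, in which the tool goes at most 62.5 mm and 10.7 degrees, less where a joint would pass 70% of its speed; a pose out of reach is approached as far as the arm can. A call with a gripper value outside its range is refused whole. The fingers move at their own pace and stop on an object; "grip_force" is the grip in N (left out, the last holds). Time passes only in rows, so rows that repeat a pose let the fingers close. It gives the time, the measured TCP pose, the force, the opening and the grip force at its end, in the units of the state.
- observe(): the state, without advancing time (a new reading comes with each control period).
- read_camera(name): name is "scene" or "top" or "wrist"; returns a dict with "img" (384x512x3 uint8, red, green, blue), "range_z" (384x512 float32, m along the optical axis (not along the pixel's ray), 0 where there is no reading), "fx", "fy", "cx", "cy" (pixels), "R" (3x3) and "t" (3): a world point X has camera coordinates R X + t; the wrist camera has in their place "T_tool_cam" (4x4, takes a point from camera to tool coordinates, whose origin is the TCP and whose axes are the flange's). Camera axes: x right, y down, z forward; pixel columns grow to the right and rows downward; lengths in m; the calibration is good to about 2 mm. The wrist camera is an equidistant fisheye: a pixel r from the principal point sees the ray r / f radians off the axis. A picture is of the moment at which its call begins: read the wrist's pose just before it.
- hand_in(): hands the job in; it is judged then, once.
The state is a dict: "time": time; "qpos": joint angles; "qvel": joint speeds; "joint_efforts": joint torques, N m; "tool_pos": TCP position; "tool_rot": TCP orientation; "contact_force": force on the tool from outside, world axes, zero at the start; "torque": the same for the moment, N m; "opening": finger opening in m; "grip_force": force on a finger pad.
Only numpy, scipy, OpenCV 4.12 (cv2) and the standard library are available. Lean on these libraries where they do the work, as an engineer would, in place of code of your own. Each camera call takes 0.05 s, during which the arm holds its last target. There are 200 camera calls.

### The job

Put the steel roller guard back: pick up the long plate with the one big round eye by its black handle, and hang it by the eye over the pin of the collared post, so that it lies flat on the collar with its tail lying straight over the orange roller next to that post. Let go of it, and leave the small plate with two bolt holes where it is.

Things in the scene. Friction and masses are not known exactly. Their poses are not given: they have to be found in the camera images.
- guard: Loose steel guard plate, 0.4 kg, 6 mm thick, flat on the deck. Origin: its underside, below the handle's centre (balance point within 5 mm). x runs from eye (ring, to x = -99 mm) to rounded tail (60 mm wide, to +85 mm), z up. Handle: black bar, 46 mm along x, 20 mm along y, from 6 to 41 mm above the underside. Starts with the eye roughly towards the robot (yaw within 0.5 rad).
- guard_eye (a point): Centre of the guard's eye at the plate's underside, 65 mm from the handle's centre along the guard's -x; axes as the guard's. The hole is 36 mm in diameter, the ring 68 mm outside.
- station: Fixed white base 200 x 90 x 10 mm with steel post and orange roller. Origin: on the post's axis at deck height; x to the roller (yaw within 0.3 rad of ahead), z up. Post: collar 48 mm across, top at 90 mm; above it a 16 mm pin, tapered tip at 130 mm. Roller axis at x = 110 mm: 60 mm across, 80 mm high, its white hub 44 mm across, top at 90 mm, level with the collar.
- bolt_plate: Loose bystander: rectangular steel plate 110 x 50 x 6 mm, a 10 mm hole at each end, a black handle like the guard's. Origin: underside, below the handle; x along it, z up. Flat on the deck beside the guard. Other fixed bystanders: a stand of two thin rods, no collar (130 mm high), on the side opposite the station; a lone orange roller (90 mm high) beyond x = 0.74 m near the middle.
Things that resemble listed ones, but are neither listed nor needed, are in the scene too. What is shaped like the guard but blue is not meant.

How it is judged:
By the outcome, as a careful person would: the job done as asked, in the order asked, and still so for the second after the job is handed in, with the robot touching nothing.
It also fails if it takes over 45 s, if anything falls off the work surface, if the arm or the gripper's body presses on something with over 40 N, if the wrist force passes 120 N, or if a joint passes its speed limit or range.

## Working session

There is one attempt and no reset: what is moved stays moved. The work goes in short steps, Python scripts to look and compute and a tool call to move; the robot and the scene stay as the last step left them, time stands still between calls to the robot, and variables do not carry over. Pictures are saved under pics/ and viewed, at most 10 in all, crops included, and the job is handed in when it is done.

Besides the shell and the picture viewer there is one more tool, called after "Call:" as name(argument=value, ...) on one line, values as JSON. step_arm: Moves the arm, as the interface text tells. Its arguments: {"type":"object","properties":{"plan":{"type":"array","items":{"type":"array","items":{"type":"number"}}},"grip_force":{"type":"number"}},"required":["plan"]}

```bash
mkdir -p pics
python3 - <<'E'
from cell import *
import cv2,numpy as np,pickle
s=observe();print(s['time'],s['tool_pos'],s['tool_rot'],s['opening'])
ims=[]
for n in("scene","top"):
    c=read_camera(n);pickle.dump(c,open(n+'.pkl','wb'));print(n,c['fx'],c['cx'],c['cy'],c['R'].tolist(),c['t'])
    cv2.imwrite(f'pics/{n}0.png',c['img'][:,:,::-1])
E
```

```text
0.0 [0.19243117 0.4879707  0.19083824] [-3.14006198e+00 -2.30603750e-04  2.76575522e+00] 0.0918437291307681
scene 417.0230508958957 257.32204072961713 194.1368072094966 [[-0.7605411533837498, 0.6492717057359159, -0.0048379893023362255], [0.5424703653319233, 0.6313068097004365, -0.5542360641121313], [-0.3567955391346213, -0.4241438012710206, -0.832345468598829]] [ 0.42627114 -0.25469181  1.24534784]
top 486.2562049659239 248.66040044338186 185.61122597391437 [[-0.005289180095405296, -0.9999786668085678, 0.0038328190249551997], [-0.9906255326247242, 0.004716425584631161, -0.1365240251446097], [0.13650303544573558, -0.004518988544389921, -0.9906293454449226]] [-0.01960325  0.56730509  1.09475132]
```

View pics/top0.png

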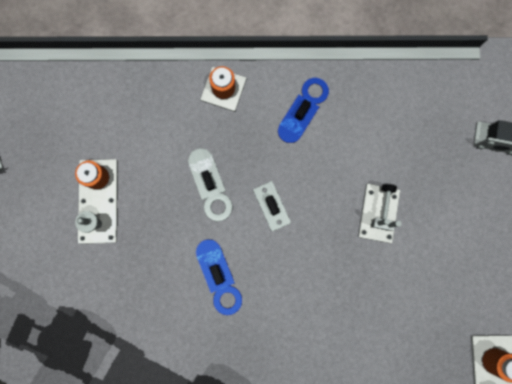

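View pics/scene0.png

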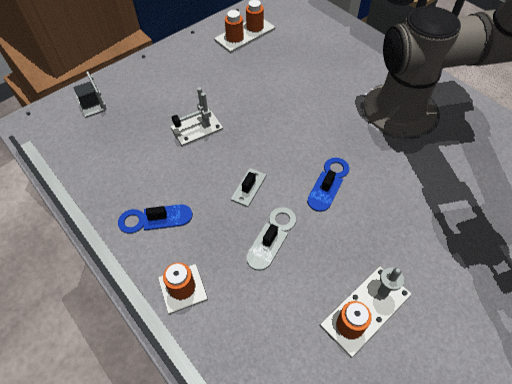

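Top view: the candidates for the guard are the grey one-eyed plate (handle at 208,182, eye at 217,207), blue lookalikes at (217,275) and (303,110), and the bolt plate at (272,205). The grey one-eyed plate is the guard. Candidates for the post are the collared post at (88,220) with its roller at (90,174), the two-rod stand at (385,210), the lone roller at (222,82) and a roller pair at (500,365). I choose the collared post.

```bash
cat > h.py <<'E'
import numpy as np,cv2,pickle
def cast(c,uv,z):
    uv=np.atleast_2d(uv).astype(float)
    d=np.c_[(uv[:,0]-c['cx'])/c['fx'],(uv[:,1]-c['cy'])/c['fy'],np.ones(len(uv))]@c['R']
    o=-c['R'].T@c['t']
    return o+d*((z-o[2])/d[:,2])[:,None]
def points(c):
    v,u=np.mgrid[:384,:512];Z=c['range_z']
    P=np.stack([(u-c['cx'])/c['fx']*Z,(v-c['cy'])/c['fy']*Z,Z],-1)
    return (P-c['t'])@c['R']
def blobs(m,amin=15):
    n,l,s,ce=cv2.connectedComponentsWithStats(m.astype(np.uint8))
    return [(ce[i],s[i,4],l==i) for i in range(1,n) if s[i,4]>=amin]
E
python3 - <<'E'
from h import *
c=pickle.load(open('top.pkl','rb'));im=c['img'].astype(int);P=points(c);h=P[...,2]
def box(m,u0,u1,v0,v1):
    k=np.zeros_like(m);k[v0:v1,u0:u1]=m[v0:v1,u0:u1];return k
sp=im.max(2)-im.min(2)
light=(im.min(2)>150)&(sp<30)
g=box(light,180,242,140,228)
for b in sorted(blobs(g),key=lambda b:-b[1])[:2]:
    cs,hi=cv2.findContours(b[2].astype(np.uint8),cv2.RETR_CCOMP,cv2.CHAIN_APPROX_NONE)
    for q,hh in zip(cs,hi[0]):
        if len(q)>8:
            (x,y),r=cv2.minEnclosingCircle(q);print('guard contour',len(q),'hole' if hh[3]>=0 else 'outer',x,y,r*1.0,cast(c,(x,y),.006))
    w=cast(c,np.argwhere(b[2])[:,::-1],.006);print(w.min(0),w.max(0))
dk=box(im.max(2)<60,180,242,140,228)
for b in blobs(dk): print('handle',b[0],b[1],cast(c,b[0],.035),np.median(h[b[2]]),cv2.minAreaRect(np.argwhere(b[2])[:,::-1].astype(np.float32)))
for lo,hi in((.08,.1),(.1,.14)):
    for b in blobs(box((h>lo)&(h<hi),60,125,150,250),5): print('station',lo,b[0],b[1],np.median(P[b[2]],0),P[b[2]].min(0),P[b[2]].max(0))
for b in blobs(box(light,60,125,150,250),30): print('white',b[0],b[1],cast(c,b[0],.09),cv2.minAreaRect(cast(c,np.argwhere(b[2])[:,::-1],.01)[:,:2].astype(np.float32)))
k=np.hstack([cv2.resize(c['img'][140:235,60:155],(390,390),interpolation=2),cv2.resize(c['img'][140:235,170:265],(390,390),interpolation=2)])
cv2.imwrite('pics/crop.png',k[:,:,::-1])
E
```

```text
guard contour 176 outer 208.5 184.5 37.9803581237793 [[0.57488991 0.0737601  0.006     ]]
guard contour 44 hole 217.5 207.0 8.558721542358398 [[0.52060297 0.05197944 0.006     ]]
guard contour 57 hole 208.08824157714844 180.1764678955078 11.858733177185059 [[0.5853851  0.07481191 0.006     ]]
[0.48955452 0.01978655 0.006     ] [0.66437143 0.12369248 0.006     ]
handle [208.05797101 180.3115942 ] 138 [[0.58072705 0.07256933 0.035     ]] 0.040357181588285426 ((208.06163024902344, 180.16439819335938), (18.609542846679688, 7.490633487701416), 69.44395446777344)
station 0.08 [ 87.48600509 172.7480916 ] 393 [0.59158813 0.33750852 0.08866331] [0.5644155  0.30906416 0.08002998] [0.61934095 0.3666563  0.09501127]
station 0.08 [ 86.88785047 221.58566978] 321 [0.48089366 0.33277592 0.08908745] [0.45900493 0.31377259 0.0800013 ] [0.50558416 0.36163034 0.09732658]
station 0.1 [ 81.82857143 220.65714286] 70 [0.48174449 0.33392864 0.12496756] [0.4747923  0.32895876 0.10095804] [0.48958896 0.34432694 0.1313399 ]
white [ 97.53603604 208.60960961] 1998 [[0.51048343 0.31179758 0.09      ]] ((0.5381201505661011, 0.3407628834247589), (0.203169047832489, 0.09599330276250839), 0.19897429645061493)
white [ 86.7406015  172.26315789] 266 [[0.59194567 0.33887046 0.09      ]] ((0.6057261228561401, 0.3656049072742462), (0.044815678149461746, 0.04377792030572891), 65.46187591552734)
```

View pics/crop.png

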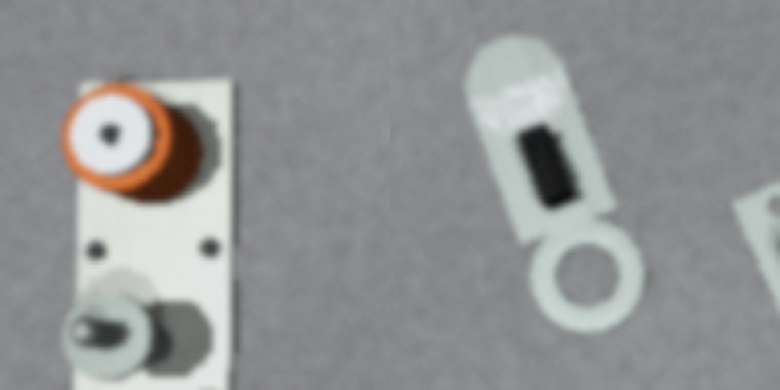

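The crop confirms both choices. On the left are the collared post with pin (crop 100,332) and its roller hub (110,133). On the right is the grey plate with one big eye (587,275) and black handle (548,167). Eye to handle measures 64 mm (65 given), and post to roller about 111 mm (110 given).

Guard: handle at (0.581, 0.073), yaw about 0.34. Next I hover above it.

Call:
step_arm(plan=[[-1,-0.05,-0.024,0,-0.18],[-1,-0.514,-0.243,0,-0.716],[-1,-0.514,-0.243,0,-0.716],[-1,-0.514,-0.243,0,-0.716],[-1,-0.514,-0.243,0,-0.716],[-1,-0.514,-0.243,0,-0.716],[-1,-0.514,-0.243,0,-0.716],[-1,-0.514,-0.243,0,-0.716],[-1,-0.514,-0.243,0,-0.716],[-1,-0.514,-0.243,0,-0.716],[-1,-0.514,-0.243,0,-0.716],[-1,-0.514,-0.243,0,-0.716],[-1,-0.514,-0.243,0,-0.716],[-1,-0.514,-0.243,0,-0.716],[-1,-0.514,-0.243,0,-0.716],[-1,-0.514,-0.243,0,-0.716]])

```text
time: 2.1
tool_pos: [0.5815, 0.074, 0.1916]
tool_rot: [-3.142, 0.0, -2.801]
contact_force: [-0.1, -0.2, -0.1]
opening: 0.0921
grip_force: 0.0
```

```bash
cat >> h.py <<'E'
from scipy.spatial.transform import Rotation as Ro
def wcast(c,s,uv,z):
    uv=np.atleast_2d(uv).astype(float);p=uv-[c['cx'],c['cy']]
    r=np.hypot(*p.T);th=r/c['fx']
    d=np.c_[p/np.maximum(r,1e-9)[:,None]*np.sin(th)[:,None],np.cos(th)]
    T=np.asarray(c['T_tool_cam']);Rw=Ro.from_euler('xyz',s['tool_rot']).as_matrix()
    d=d@T[:3,:3].T@Rw.T;o=Rw@T[:3,3]+np.asarray(s['tool_pos'])
    return o+d*((z-o[2])/d[:,2])[:,None]
def go(s,pos,yaw):
    Rw=Ro.from_euler('xyz',s['tool_rot']).as_matrix();d=Rw.T@(np.array(pos)-s['tool_pos'])
    y=np.arctan2(Rw[1,0],Rw[0,0]);print('shift',d.round(4),'twist',round(-((yaw-y+np.pi)%(2*np.pi)-np.pi),4))
E
python3 - <<'E'
from cell import *
from h import *
s=observe();c=read_camera("wrist");pickle.dump((s,c),open('w1.pkl','wb'))
print(grasp_offset,s['time'],s['tool_pos'],s['tool_rot'],s['qpos'],s['contact_force'])
print(c['fx'],c['cx'],c['cy'],c['T_tool_cam'])
cv2.imwrite('pics/w1.png',c['img'][:,:,::-1])
E
```

```text
0.0188 2.1 [0.58152085 0.07397659 0.19164026] [-3.14156442e+00  2.15743009e-04 -2.80091366e+00] [-4.19667056e-03  4.54980428e-01  1.34823222e+00  4.76553491e-05
  1.33816742e+00 -1.91568297e+00] [-0.13050599 -0.16474258 -0.09842181]
297.3186396354542 258.45022986542557 193.74752602675667 [[-4.79610477e-04 -9.58103167e-01 -2.86422923e-01  7.85729786e-02]
 [ 9.99999877e-01 -4.96120662e-04 -1.49277182e-05 -5.27880227e-04]
 [-1.27798036e-04 -2.86422895e-01  9.58103287e-01 -1.93215047e-01]
 [ 0.00000000e+00  0.00000000e+00  0.00000000e+00  1.00000000e+00]]
```

View pics/w1.png

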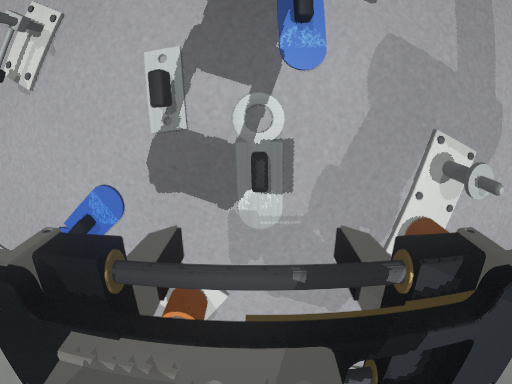

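Wrist view: the guard's eye is at (259,117) and its handle at (260,172), aligned with the image's vertical axis, so the yaw is good. The bolt plate is at (163,88), clear of the fingers, and the station post is at (445,165).

Run:
```python
from h import *
s,c=pickle.load(open('w1.pkl','rb'));im=c['img'].astype(int)
e=wcast(c,s,(259,117),.006)
m=np.zeros((384,512),bool);m[148:195,248:274]=im[148:195,248:274].max(2)<60
b=max(blobs(m),key=lambda b:b[1]);r=cv2.minAreaRect(np.argwhere(b[2])[:,::-1].astype(np.float32))
print(b[0],b[1],r,'handle',wcast(c,s,b[0],.04),'eye',e)
hd=wcast(c,s,b[0],.038)[0];d=hd-e[0];print(np.hypot(d[0],d[1]),np.arctan2(d[1],d[0]))
yaw=np.arctan2(d[1],d[0]);p=e[0][:2]+.065*np.array([np.cos(yaw),np.sin(yaw)]);print(p)
go(s,[*p,.011],yaw+np.pi)
```

```text
[258.85769231 171.85576923] 520 ((259.0, 171.5), (39.0, 16.0), 90.0) handle [[0.57912189 0.07308263 0.04      ]] eye [[0.51899233 0.05202505 0.006     ]]
0.0641512656260534 0.33692586722389617
[0.58033773 0.07351323]
shift [ 0.0013 -0.      0.1806] twist 0.0038
```

Consistent. I descend, grip and lift.

Call:
step_arm(plan=[[-1,0.001,0,0.05,0],[-1,0.001,0,0.1,0],[-1,0.001,0,0.14,0],[-1,0.001,0,0.165,0],[-1,0.001,0,0.18,0],[-1,0.001,0,0.18,0],[-1,0.001,0,0.18,0]], grip_force=35)

```text
time: 3.02
tool_pos: [0.5816, 0.0734, 0.0127]
tool_rot: [-3.141, 0.002, -2.801]
contact_force: [-0.2, 0.5, 0.1]
opening: 0.0919
grip_force: 0.0
```

Call:
step_arm(plan=[[1,0,0,0,0],[1,0,0,0,0],[1,0,0,0,0],[1,0,0,0,0],[1,0,0,0,0],[1,0,0,0,0],[1,0,0,0,0],[1,0,0,0,0]], grip_force=35)

```text
time: 4.03
tool_pos: [0.5807, 0.0734, 0.0115]
tool_rot: [3.142, 0.0, -2.801]
contact_force: [-1.4, 0.1, 0.1]
opening: 0.0162
grip_force: 0.0
```

Call:
step_arm(plan=[[1,0,0,0,0],[1,0,0,0,0]])

```text
time: 4.28
tool_pos: [0.5807, 0.0734, 0.0115]
tool_rot: [3.142, 0.0, -2.801]
contact_force: [0.3, -0.2, -0.3]
opening: 0.001
grip_force: 0.0
```

Run:
```python
from cell import *
from h import *
s=observe();c=read_camera("wrist");pickle.dump((s,c),open('w2.pkl','wb'));print(s)
cv2.imwrite('pics/w2.png',c['img'][:,:,::-1])
```

```text
{'time': 4.275, 'qpos': array([-5.25662761e-03,  6.42003659e-01,  1.56704590e+00,  6.75541847e-05,
        9.32508468e-01, -1.91627718e+00]), 'qvel': array([-0.00071396, -0.00203166, -0.00043283, -0.00072664, -0.00019658,
        0.00066426]), 'joint_efforts': array([-8.45899540e-04, -5.26715362e+01, -1.93520737e+01, -4.97712241e-02,
        6.46273233e-02,  9.38239600e-05]), 'tool_pos': array([0.58068585, 0.07336775, 0.01152425]), 'tool_rot': array([ 3.14155333e+00,  5.09539496e-05, -2.80140868e+00]), 'contact_force': array([ 0.29197752, -0.15199717, -0.28665959]), 'torque': array([0.07314958, 0.02448283, 0.01514886]), 'grip_force': 0.0, 'opening': 0.001022236802794342}
```

View pics/w2.png

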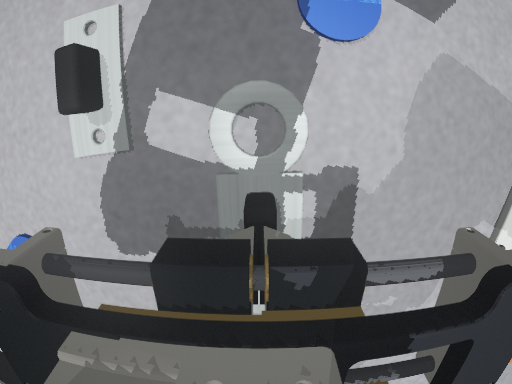

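The picture shows the eye at (259,129), the handle's end at (260,210) and the finger blocks close around it at (205,270) and (315,270). The reading says shut, so I check whether the plate moved.

Run:
```python
from h import *
s,c=pickle.load(open('w2.pkl','rb'))
for uv,z in (((259,129),.006),((259,82),.006),((260,193),.041),((260,228),.041),((260,228),.03),((260,228),.012)):
    p=wcast(c,s,uv,z)[0];R=Ro.from_euler('xyz',s['tool_rot']).as_matrix();print(uv,z,p.round(4),'tool',(R.T@(p-s['tool_pos'])).round(4))
T=np.asarray(c['T_tool_cam']);
def proj(q):
    q=T[:3,:3].T@(np.array(q)-T[:3,3]);r=np.hypot(*q[:2]);return (q[:2]/r*np.arctan2(r,q[2])*c['fx']+[c['cx'],c['cy']]).round(1)
for q in ([0,0,0],[.0095,0,0],[.023,0,-.03],[-.023,0,-.03],[0,0,-.0188],[0.023,.01,-.03],[0.0095,.01,-.0188],[0.0095,.01,0]): print(q,proj(q))
Z=c['range_z'];print(Z[185:300:8,260].round(3))
```

```text
(259, 129) 0.006 [0.5203 0.0518 0.006 ] tool [ 0.0641 -0.0001  0.0055]
(259, 82) 0.006 [0.4906 0.0414 0.006 ] tool [ 0.0956 -0.0001  0.0055]
(260, 193) 0.041 [0.5522 0.0637 0.041 ] tool [ 0.0301  0.0004 -0.0295]
(260, 228) 0.041 [0.5728 0.071  0.041 ] tool [ 0.0082  0.0004 -0.0295]
(260, 228) 0.03 [0.5772 0.0726 0.03  ] tool [ 0.0035  0.0004 -0.0185]
(260, 228) 0.012 [0.5845 0.0753 0.012 ] tool [-0.0042  0.0005 -0.0005]
[0, 0, 0] [259.2 222.2]
[0.0095, 0, 0] [259.2 209.5]
[0.023, 0, -0.03] [259.4 205. ]
[-0.023, 0, -0.03] [259.3 272.9]
[0, 0, -0.0188] [259.3 233.2]
[0.023, 0.01, -0.03] [276.6 204.9]
[0.0095, 0.01, -0.0188] [275.2 219.5]
[0.0095, 0.01, 0] [273.7 209.4]
[0.206 0.198 0.183 0.175 0.176 0.176 0.166 0.154 0.145 0.137 0.09  0.087
 0.086 0.087 0.132]
```

Run:
```python
from h import *
s,c=pickle.load(open('w2.pkl','rb'))
cv2.imwrite('pics/w2c.png',cv2.resize(c['img'][180:320,190:330],(600,600),interpolation=cv2.INTER_CUBIC)[:,:,::-1])
```

```text
(no output)
```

View pics/w2c.png

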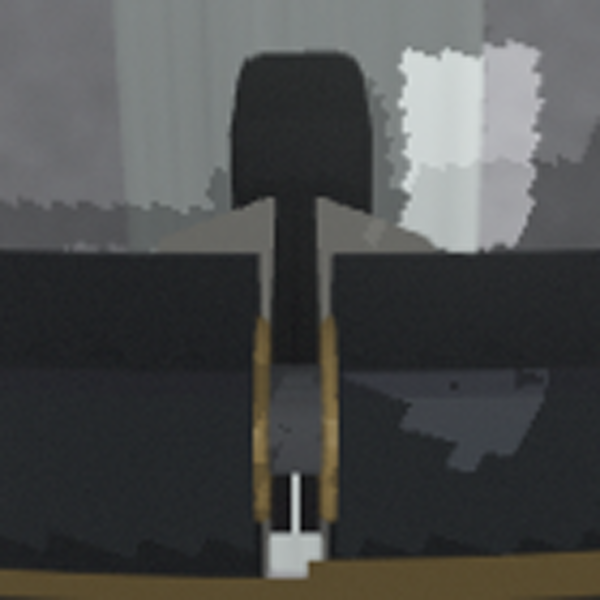

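Run:
```python
from h import *
s,c=pickle.load(open('w2.pkl','rb'));Z=c['range_z'];T=np.asarray(c['T_tool_cam'])
def tool(u,v):
    p=np.array([u-c['cx'],v-c['cy']]);r=np.hypot(*p);th=r/c['fx'];d=np.r_[p/r*np.tan(th),1]*Z[v,u];return (T[:3,:3]@d+T[:3,3]).round(4)
for v in (129,): print('eyehole',tool(259,129))
for u in (210,225,235,248,256,260,264,272,280,290,305):
  for v in (200,215,231,236,245,262,285): print(u,v,tool(u,v),c['img'][v,u])
```

```text
eyehole [ 0.0637 -0.0001  0.0114]
210 200 [ 0.0124 -0.036   0.0121] [108 109 112]
210 215 [ 0.0007 -0.0366  0.0122] [108 108 112]
210 231 [-0.012  -0.0372  0.0114] [84 86 88]
210 236 [-0.0165 -0.0376  0.012 ] [83 84 86]
210 245 [ 0.0371 -0.0157 -0.1104] [32 35 38]
210 262 [ 0.0372 -0.014  -0.1213] [31 32 34]
210 285 [ 0.0315 -0.014  -0.1244] [36 39 40]
225 200 [ 0.0146 -0.0241  0.0055] [126 131 131]
225 215 [ 0.0033 -0.0245  0.0053] [124 129 129]
225 231 [-0.0093 -0.025   0.0055] [93 98 97]
225 236 [-0.013  -0.0251  0.0049] [96 99 99]
225 245 [ 0.0373 -0.0109 -0.1107] [33 35 37]
225 262 [ 0.0367 -0.01   -0.1202] [30 31 34]
225 285 [ 0.0318 -0.0098 -0.1246] [34 37 40]
235 200 [ 0.015  -0.0169  0.0043] [125 130 128]
235 215 [ 0.0035 -0.0173  0.0051] [123 127 127]
235 231 [-0.0092 -0.0177  0.0056] [94 99 99]
235 236 [ 0.0122 -0.013  -0.0497] [103 103  98]
235 245 [ 0.0369 -0.0079 -0.1098] [32 33 35]
235 262 [ 0.0378 -0.007  -0.1221] [27 30 31]
235 285 [ 0.032  -0.007  -0.1249] [36 39 42]
248 200 [ 0.0212 -0.0071 -0.0149] [39 41 41]
248 215 [ 0.0162 -0.0067 -0.0285] [37 38 40]
248 231 [ 
[... 1764 characters left out ...]
3] [32 33 35]
280 285 [ 0.0315  0.0054 -0.1242] [33 37 40]
290 200 [0.0145 0.0217 0.0056] [208 214 214]
290 215 [0.003  0.0222 0.0062] [205 212 211]
290 231 [-0.0095  0.0226  0.0059] [183 189 188]
290 236 [ 0.0122  0.0162 -0.0497] [139 143 140]
290 245 [ 0.0369  0.0093 -0.1099] [38 40 42]
290 262 [ 0.0377  0.0081 -0.122 ] [33 33 36]
290 285 [ 0.0318  0.0082 -0.1247] [37 40 43]
305 200 [0.0125 0.0335 0.0119] [178 179 184]
305 215 [0.0008 0.034  0.0117] [178 178 183]
305 231 [-0.012   0.0347  0.0113] [161 162 165]
305 236 [-0.0162  0.0349  0.0113] [146 147 150]
305 245 [ 0.0379  0.0137 -0.1119] [37 40 41]
305 262 [ 0.0375  0.0123 -0.1218] [33 34 37]
305 285 [ 0.0319  0.0123 -0.125 ] [52 55 60]
```

The range data settles it. The plate hasn't moved, and the shut fingertips end about 40 mm behind the reported TCP. They are at z ≈ 0.051, about 10 mm above the handle, and the gripper body also sits about 43 mm further back than stated. So I take the fingertips as TCP + 40 mm in z, open, go about 37 mm lower in small steps watching the force, and close.

Call:
step_arm(plan=[[-1,0,0,0,0],[-1,0,0,0,0],[-1,0,0,0,0],[-1,0,0,0,0],[-1,0,0,0,0],[-1,0,0,0,0],[-1,0,0,0,0],[-1,0,0,0.01,0],[-1,0,0,0.018,0],[-1,0,0,0.024,0],[-1,0,0,0.028,0],[-1,0,0,0.028,0]])

```text
time: 5.82
tool_pos: [0.5805, 0.0734, -0.0168]
tool_rot: [3.141, -0.001, -2.801]
contact_force: [-0.1, -0.0, 0.3]
opening: 0.0918
grip_force: 0.0
```

Call:
step_arm(plan=[[-1,0,0,0.003,0],[-1,0,0,0.006,0],[-1,0,0,0.008,0],[-1,0,0,0.008,0]])

```text
time: 6.32
tool_pos: [0.5806, 0.0734, -0.0247]
tool_rot: [3.141, -0.0, -2.801]
contact_force: [0.4, 0.2, 0.1]
opening: 0.0919
grip_force: 0.0
```

Call:
step_arm(plan=[[1,0,0,0,0],[1,0,0,0,0],[1,0,0,0,0],[1,0,0,0,0],[1,0,0,0,0],[1,0,0,0,0],[1,0,0,0,0],[1,0,0,0,0],[1,0,0,0,0],[1,0,0,0,0]], grip_force=35)

```text
time: 7.58
tool_pos: [0.5806, 0.0735, -0.0245]
tool_rot: [3.141, -0.0, -2.801]
contact_force: [-0.4, 1.1, 0.0]
opening: 0.0198
grip_force: 34.9
```

Gripped at 19.8 mm (the handle is 20 mm) and 35 N. I lift to underside ≈ 0.165 and check, then carry it over the post.

Call:
step_arm(plan=[[1,0,0,-0.02,0],[1,0,0,-0.05,0],[1,0,0,-0.09,0],[1,0,0,-0.13,0],[1,0,0,-0.155,0],[1,0,0,-0.165,0],[1,0,0,-0.165,0]])

```text
time: 8.45
tool_pos: [0.5804, 0.0733, 0.1401]
tool_rot: [3.141, -0.0, -2.801]
contact_force: [0.9, 1.2, -5.2]
opening: 0.0198
grip_force: 34.9
```

Call:
step_arm(plan=[[1,-0.006,0.03,0,0.04],[1,-0.014,0.065,0,0.08],[1,-0.022,0.105,0,0.13],[1,-0.031,0.145,0,0.18],[1,-0.039,0.185,0,0.23],[1,-0.046,0.215,0,0.27],[1,-0.051,0.24,0,0.3],[1,-0.0546,0.2576,0,0.32],[1,-0.0546,0.2576,0,0.32],[1,-0.0546,0.2576,0,0.32]])

```text
time: 9.7
tool_pos: [0.5458, 0.3335, 0.1392]
tool_rot: [-3.14, -0.002, -3.121]
contact_force: [0.3, 0.4, -3.4]
opening: 0.0198
grip_force: 34.9
```

Run:
```python
from cell import *
from h import *
s=observe();c=read_camera("wrist");pickle.dump((s,c),open('w3.pkl','wb'));print(s['time'],s['tool_pos'],s['tool_rot'],s['contact_force'],s['grip_force'],s['opening'])
t=read_camera("top");sc=read_camera("scene");pickle.dump((t,sc),open('ts3.pkl','wb'))
cv2.imwrite('pics/w3.png',c['img'][:,:,::-1])
```

```text
9.7 [0.54582881 0.33354239 0.13922163] [-3.14036157e+00 -1.94412734e-03 -3.12123704e+00] [ 0.2886811   0.37359374 -3.4475399 ] 34.897788763046265 0.01979822584051897
```

View pics/w3.png

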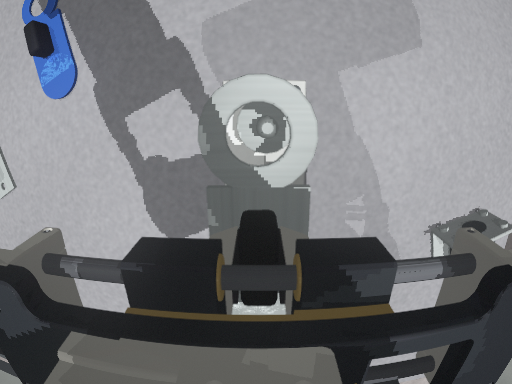

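The guard hangs level. The eye hole is at about (258,133), the pin tip shows through it at (267,128), and the far edge of the station base runs (222,82)–(305,82), parallel to the tool's y axis.

Run:
```python
from h import *
s,c=pickle.load(open('w3.pkl','rb'));im=c['img'].astype(int);Z=c['range_z']
T=np.asarray(c['T_tool_cam']);R=Ro.from_euler('xyz',s['tool_rot']).as_matrix()
v,u=np.mgrid[:384,:512];p=np.stack([u-c['cx'],v-c['cy']],-1);r=np.hypot(p[...,0],p[...,1])+1e-9
k=np.tan(r/c['fx'])/r;P=np.stack([p[...,0]*k*Z,p[...,1]*k*Z,Z],-1)@T[:3,:3].T+T[:3,3]
W=P@R.T+s['tool_pos']
w=np.zeros((384,512),bool);w[70:195,195:322]=1
ring=w&(W[...,2]>.155)&(W[...,2]<.185)&(v<180)
print('plate top z',np.median(W[ring][:,2]),'tilt by fit',np.linalg.lstsq(np.c_[P[ring][:,:2],np.ones(ring.sum())],P[ring][:,2],rcond=None)[0])
cs,hi=cv2.findContours(ring.astype(np.uint8),cv2.RETR_CCOMP,cv2.CHAIN_APPROX_NONE)
tl=lambda uv,z:(wcast(c,s,uv,z)-s['tool_pos'])@R
for q,h in zip(cs,hi[0]):
    if len(q)>60:
        q=q[:,0];
        if h[3]<0: q=q[q[:,1]<150]
        f,rr=cv2.minEnclosingCircle(tl(q,.1697)[:,:2].astype(np.float32)) if h[3]>=0 else ((0,0),0)
        t=tl(q,.1697)[:,:2];A=np.c_[2*t,np.ones(len(t))];x=np.linalg.lstsq(A,(t**2).sum(1),rcond=None)[0]
        print('hole' if h[3]>=0 else 'outer',x[:2],np.sqrt(x[2]+x[0]**2+x[1]**2),f,rr)
tip=w&(W[...,2]>.11)&(W[...,2]<.14)&(np.hypot(u-258,v-133)<28)
print('tip px',tip.sum(),np.median(np.c_[u[tip],v[tip]],0),'tool',np.median(P[tip],0),W[tip][:,2].max())
tt=tip&(W[...,2]>.126);print(tt.sum(),P[tt].mean(0),W[tt].mean(0),tl((u[tt].mean(),v[tt].mean()),.13))
# station base edge
b=(W[...,2]>.004)&(W[...,2]<.02)&(im.min(2)>140)&(v<100)&(u>200)&(u<320)
q=np.array([[uu,np.where(b[:,uu])[0].min()] for uu in range(228,300) if b[:,uu].any()])
t=tl(q,.01);print('edge slope dx/dy',np.polyfit(t[:,1],t[:,0],1),'base sides y',t[:,1].min(),t[:,1].max())
```

```text
plate top z 0.16974831451860226 tilt by fit [-0.00189744  0.00078903 -0.0302277 ]
outer [ 0.06378771 -0.0013308 ] 0.0331354465391834 (0, 0) 0
hole [ 0.06402569 -0.00135344] 0.01766253158659471 (0.06393910944461823, -0.0012664480600506067) 0.01827904023230076
tip px 404 [267. 127.] tool [0.06496411 0.00497909 0.01169691] 0.13126516832926324
282 [0.06467876 0.00507239 0.01071923] [0.48103975 0.33728362 0.12862193] [[0.06476815 0.00503145 0.00934138]]
edge slope dx/dy [0.02854724 0.10766175] base sides y 0.0285800000097983 0.042578248102033374
```

Run:
```python
from h import *
# station yaw from initial top view: post collar / hub / base
c=pickle.load(open('top.pkl','rb'));im=c['img'].astype(int)
def fit(m,z):
    q=max(cv2.findContours(m.astype(np.uint8),cv2.RETR_EXTERNAL,cv2.CHAIN_APPROX_NONE)[0],key=len)[:,0]
    t=cast(c,q,z)[:,:2];x=np.linalg.lstsq(np.c_[2*t,np.ones(len(t))],(t**2).sum(1),rcond=None)[0];return x[:2],np.sqrt(x[2]+x[:2]@x[:2])
P=points(c);v,u=np.mgrid[:384,:512];h=P[...,2]
print('collar',fit((h>.075)&(h<.14)&(u>72)&(u<112)&(v>200)&(v<245),.09))
m=(im.min(2)>150)&(im.max(2)-im.min(2)<30)&(u>70)&(u<108)&(v>155)&(v<192);b=max([b for b in blobs(m) if abs(b[0][0]-87)<6],key=lambda b:b[1])
print('hub',fit(b[2],.09))
m=(im.min(2)>150)&(u>100)&(u<125)&(v>165)&(v<240)
q=np.array([[np.where(m[r])[0].max(),r] for r in range(168,238)]);t=cast(c,q,.01);f=np.polyfit(t[:,0],t[:,1],1);print('base edge yaw',f)
```

```text
collar (array([0.48241037, 0.3359985 ]), np.float64(0.02361312028037615))
hub (array([0.5920186 , 0.33894071]), np.float64(0.02033126701373667))
base edge yaw [0.01568519 0.28616257]
```

Offset eye to pin in the tool frame is (+0.7, +6.3) mm, so I shift with a +0.01 rad twist (station yaw ≈ 0.02). The hole clearance is ±10 mm. I lower to just above the collar and watch the force.

Call:
step_arm(plan=[[1,0.001,0.003,0,0.01],[1,0.001,0.006,0,0.01],[1,0.001,0.006,0,0.01],[1,0.001,0.006,0.015,0.01],[1,0.001,0.006,0.03,0.01],[1,0.001,0.006,0.045,0.01],[1,0.001,0.006,0.057,0.01],[1,0.001,0.006,0.066,0.01],[1,0.001,0.006,0.066,0.01],[1,0.001,0.006,0.066,0.01]])

```text
time: 11.1
tool_pos: [0.5455, 0.3406, 0.0751]
tool_rot: [3.141, 0.001, -3.131]
contact_force: [0.3, 0.2, -3.4]
opening: 0.0199
grip_force: 34.9
```

Run:
```python
from cell import *
from h import *
s=observe();c=read_camera("wrist");pickle.dump((s,c),open('w4.pkl','wb'));print(s['tool_pos'],s['contact_force'],s['torque'])
cv2.imwrite('pics/w4.png',cv2.resize(c['img'][60:260,150:370],(660,600),interpolation=2)[:,:,::-1])
```

```text
[0.5454668  0.34062028 0.07506776] [ 0.27523855  0.19706279 -3.38656908] [ 0.00321507 -0.019685    0.04889855]
```

View pics/w4.png

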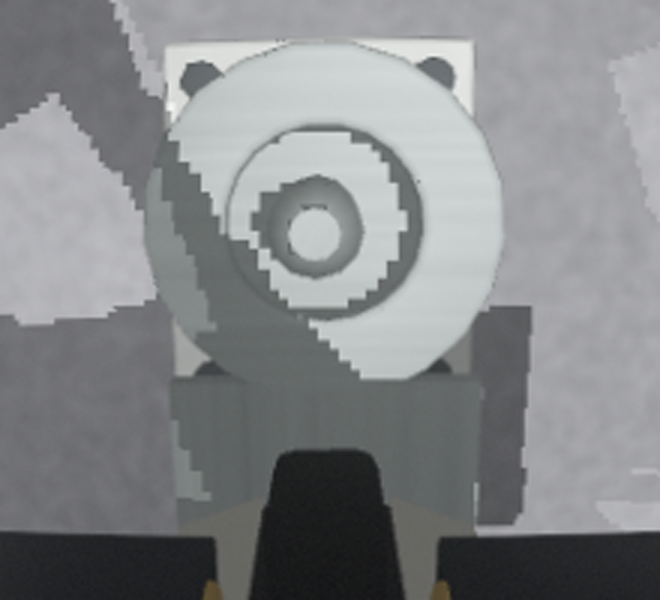

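The pin (crop 315,230) stands inside the hole (crop 325,222), nearly centred, and the base edges are parallel to the plate. I lower to contact.

Call:
step_arm(plan=[[1,0,0,0.003,0],[1,0,0,0.006,0],[1,0,0,0.0085,0],[1,0,0,0.0085,0],[1,0,0,0.0085,0]])

```text
time: 11.78
tool_pos: [0.5451, 0.3404, 0.066]
tool_rot: [3.142, -0.0, -3.131]
contact_force: [0.6, -1.0, -3.3]
opening: 0.0196
grip_force: 34.9
```

Call:
step_arm(plan=[[1,0,0,0.0007,0],[1,0,0,0.001,0],[1,0,0,0.001,0]])

```text
time: 12.15
tool_pos: [0.5452, 0.3405, 0.0655]
tool_rot: [3.141, 0.001, -3.131]
contact_force: [-1.9, -0.7, 1.7]
opening: 0.0196
grip_force: 34.9
```

The weight is carried: force z went from -3.4 N to +1.7 N. I open gently, rise and back away.

Call:
step_arm(plan=[[0.4,0,0,0,0],[0.4,0,0,0,0],[0.2,0,0,0,0],[0,0,0,0,0],[0,0,0,0,0],[0,0,0,0,0]])

```text
time: 12.9
tool_pos: [0.5451, 0.3404, 0.065]
tool_rot: [3.142, 0.0, -3.131]
contact_force: [0.9, -0.2, -0.9]
opening: 0.0458
grip_force: 0.0
```

Call:
step_arm(plan=[[0,0,0,-0.01,0],[0,0,0,-0.03,0],[0,0,0,-0.06,0],[0,0,0,-0.1,0],[0,0,0,-0.14,0],[0,0,-0.05,-0.14,0],[0,0,-0.11,-0.14,0],[0,0,-0.17,-0.14,0],[0,0,-0.23,-0.14,0],[0,0,-0.23,-0.14,0],[0,0,-0.23,-0.14,0]])

```text
time: 14.28
tool_pos: [0.5476, 0.1107, 0.2057]
tool_rot: [3.141, 0.001, -3.132]
contact_force: [-0.2, 0.5, -0.4]
opening: 0.0458
grip_force: 0.0
```

Run:
```python
from cell import *
from h import *
s=observe();print(s['time'],s['tool_pos'],s['contact_force'],s['opening'])
c=read_camera("top");k=read_camera("scene")
im=c['img'].astype(int);P=points(c);h=P[...,2];v,u=np.mgrid[:384,:512]
pl=(h>.085)&(h<.105)&(u>55)&(u<130)&(v>130)&(v<250)
q=P[pl];print(pl.sum(),'tilt',np.linalg.lstsq(np.c_[q[:,:2]-q[:,:2].mean(0),np.ones(len(q))],q[:,2],rcond=None)[0],q.min(0),q.max(0))
r=cv2.minAreaRect(q[:,:2].astype(np.float32));print(r)
d=(im.max(2)<60)&(u>55)&(u<130)&(v>150)&(v<230)
for b in blobs(d,40): print(b[0],b[1],cast(c,b[0],.125),cast(c,b[0],.13))
a=cv2.resize(c['img'][130:260,50:180],(400,400),interpolation=2);b=cv2.resize(k['img'][240:384,300:444],(400,400),interpolation=2)
cv2.imwrite('pics/end.png',np.hstack([a,b])[:,:,::-1])
```

```text
14.275 [0.54762173 0.11074334 0.20571359] [-0.16777994  0.5276896  -0.35846993] 0.04576461036484446
1324 tilt [0.01292114 0.00213254 0.09508537] [0.45015089 0.31629728 0.08518806] [0.63234575 0.37230983 0.10494763]
((0.5412762761116028, 0.3439044952392578), (0.05583281069993973, 0.18219181895256042), 89.51836395263672)
[106.02061856 183.16494845] 194 [[0.56211672 0.2848528  0.125     ]] [[0.56139508 0.28339581 0.13      ]]
[ 82.48908297 190.54148472] 229 [[0.54635502 0.33476199 0.125     ]] [[0.54570938 0.33306437 0.13      ]]
[122.14516129 184.32258065] 62 [[0.5594361  0.25011376 0.125     ]] [[0.55872739 0.24882427 0.13      ]]
[103.57826087 222.45652174] 230 [[0.47765914 0.2871124  0.125     ]] [[0.47734472 0.28564452 0.13      ]]
```

View pics/end.png

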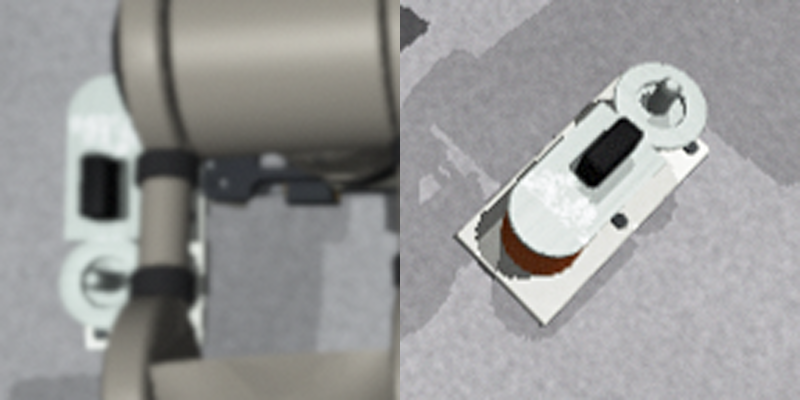

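The guard's eye is over the pin (right panel, 663,97) and it lies level on the collar. Its tail lies straight over the roller (540,240), and the arm is clear.

```bash
python3 -c "
from cell import *
print(hand_in())"
```

```text
the job is handed in; nothing more can be done
None
```

The guard hangs by its eye over the collared post's pin, flat on the collar with its tail straight over the orange roller; it is released, the bolt plate was not touched, and the job was handed in at about 14.4 s.

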